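# Hold a battery pack on the tester's spring contacts

### The arm

A 6-joint arm with a two-finger parallel gripper is mounted at the origin on a cart in front of the work surface, level with it; the furniture and walls round the work are solid. World frame = base frame: x ahead of the robot, y to its left, z up, the work surface at z = 0. Lengths are in m, angles in rad, forces in N, time in s.
With the tool pointing down it reaches from about 0.375 to 0.9 m from the base axis. Payload 3.1 kg.
Tool frame: the origin (TCP) lies at the very end of the fingers, on their centre line; the grasp point (between the pads) lies 19 mm behind it (grip_depth is the distance from the TCP to the grasp point, in m); z points along the fingers, y is the line along which they close (so a half turn about z gives the same grasp; the last joint's range is limited). The gripper opens to 85 mm and grips with 20 to 120 N. Pads are 22 mm wide; open, the fingers measure 114 mm over their backs; the gripper's body (76 mm by 85 mm) begins 54 mm behind the grasp point. The pads swing forward as they close: fully open they stand 13 mm farther back than shut.
Start: joints at [-1.47, 0.527, 1.433, -0, 1.181, -0.178], TCP at [0.172, -0.601, 0.231] pointing down, gripper open.
Joint ranges: [-3.08, 3.08], [-0.75, 2.2], [0.22, 2.44], [-1.43, 4.57], [0, 2.65], [-2.85, 2.85]. Speed limits (rad/s): [2.79, 2.79, 3.14, 3.14, 3.14, 3.14].

### API

Orientations are given as a unit quaternion [x, y, z, w].
In Python, from station import * gives the robot as it stands.
- The arm moves only by the tool apply_moves, never from a script. Its argument "plan" is a list of rows, each a list of 7 numbers: the shift along the tool's x, y, z in m, then the turn, a rotation vector about the tool's x, y, z in rad, then the gripper command: -1 is fully open, 1 is shut, values between are in proportion. In form: [[dx, dy, dz, wx, wy, wz, jaw], ...]. A call has 1 to 8 rows; each row shifts and turns the commanded pose from where the row before left it, along the tool's axes as they then stand; what a row does not reach is not made up. A row lasts 1/8 s, in which the tool goes at most 62.5 mm and 10.7 degrees, less where a joint would pass 70% of its speed; a pose out of reach is approached as far as the arm can. A call is refused whole if a number of a shift passes 0.0625 or a number of a turn 0.188, either way. A call with a gripper value outside its range is refused whole. The fingers move at their own pace and stop on an object; "force" is the grip in N (left out, the last holds). Time passes only in rows, so rows that do not move let the fingers close. It gives the time, the measured TCP pose, the force, the opening and the grip force at its end, in the units of the state.
- sense(): the state, without advancing time (a new reading comes with each control period).
- snapshot(name): name is "scene" or "top" or "wrist"; returns the picture (480x640x3 uint8, red, green, blue); there is no depth.
- calibration(name): a dict with "camera_matrix" (3x3 intrinsics, pixels), "R" (3x3) and "t" (3): a world point X has camera coordinates R X + t; the wrist camera has in their place "mount" (4x4, takes a point from camera to tool coordinates, whose origin is the TCP and whose axes are the flange's). Camera axes: x right, y down, z forward; pixel columns grow to the right and rows downward; lengths in m; the calibration is good to about 2 mm. A picture is of the moment at which its call begins: read the wrist's pose just before it. calibration takes no time and is no camera call.
- sign_off(): hands the job in; it is judged then, once.
The state is a dict: "t": time; "q": joint angles; "qd": joint speeds; "tau": joint torques, N m; "tcp_pos": TCP position; "tool_rot": TCP orientation; "force": force on the tool from outside, world axes, zero at the start; "ft_torque": the same for the moment, N m; "finger_gap": opening from 0.0 (shut) to 1.0 (fully open); "gripper_force": force on a finger pad.
Only numpy, scipy, OpenCV 4.12 (cv2) and the standard library are available. Lean on these libraries where they do the work, as an engineer would, in place of code of your own. Each camera call takes 0.05 s, during which the arm holds its last target. There are 200 camera calls.

### The job

Check the yellow-capped tool battery on the bench tester: slide the tester's dust shutter all the way open, then take the yellow pack from the plywood stand and lower its stem through the keyed window, rib in the notch, onto the spring contacts. Push it upright and fully home until its shoulder meets the window rim, without forcing it, and finish still gripping it and holding it pressed down there: the springs lift it off if you let go. Leave the other two packs standing in the stand.

Things in the scene. Friction and masses are not known exactly. Their poses are not given: they have to be found in the camera images.
- tester: Bench battery tester, fixed: blue case 110 mm deep (x), 162 mm wide (y from -85 to +77 mm), grey top at 85 mm, meter and lamps on its front (-x). Origin on the bench; x to its back, y to its left, z up. On its top two 6 mm high shutter rails run along y at x = +-28.5 mm.
- window (a point): Centre of the window's mouth in the tester's top (tester x 0, y +37, z +85 mm), axes as the tester. Vertical guide 28 (x) by 38 mm (y), 35 mm deep, 3 mm 45-degree lead-in bevel; key notch 10 mm wide, 4.5 mm deep mid -x side (front), without bevel. Flat rim at this height. The contact block rests 40 mm below.
- shutter (a joint): Sliding metal dust shutter, 50 x 48 mm and 3 mm thick, on top of the tester: 0 = covers the window, grows as it slides to the tester's right (-y), stop at 0.060 m = fully open. Stays where it is left; needs about 2 N.
- shutter_tab (a point): Top centre of the red tab on the shutter, 108 mm above the bench: the tab is 10 mm thick (along tester y, the sliding direction), 32 mm long (x) and rises 20 mm above the shutter plate. Axes as the tester.
- contact (a joint): Orange spring contact block under the window: 0 = up, grows as it is pressed down, stop at 0.014 m. Spring of 3.3 N at 0 and 0.6 N more per mm. A pack fully home presses it to 0.010 m (about 9.3 N); a pack's weight alone does not move it.
- stand: Fixed plywood stand 76 mm (x) by 220 mm (y), upper board's top at 40 mm, with three loose pockets in a row along its y, 68 mm apart. Origin on the bench under its centre. The packs stand in it stem down, foot 8 mm above the bench, key rib to the stand's -x side.
- pack_yellow: Yellow-capped battery pack, loose, 0.13-0.21 kg, 102 mm tall. Origin: centre of the stem's foot, z up. Stem 26 (x) by 36 (y) by 50 mm; 8 mm wide rib 3 mm proud mid -x side, from 5 mm above the foot to the shoulder. Head above it 42 (x) by 52 (y) by 52 mm: grip it across x. White mark on the cap at the rib's side. Fits the window only with its x the same way as the tester's.
- pack_yellow_shoulder (a point): Centre of the yellow pack's shoulder (underside of the head), 50 mm above its foot, axes as the pack. Fully home it coincides with the window's mouth centre.
- pack_yellow_foot (a point): Centre of the yellow pack's foot (same point as its origin).
- pack_blue: Equal pack with blue cap, a bystander in another pocket. Origin at the foot, z up.
- pack_green: Equal pack with green cap, a bystander in another pocket. Origin at the foot, z up.
There are look-alikes about, which are no part of the job. What is shaped like the pack_yellow but purple is not meant.

How it is judged:
On the way, in this order (a step that is already met when the one before it is completed fails the run):
1. the shutter is fully open and the yellow pack is not yet at the window (value of joint shutter above 0.052 m and distance between pack_yellow_foot and window above 0.05 m), for 0.2 s.
2. the yellow pack's stem is inside the window (z of pack_yellow_foot in the frame of window below -0.02 m and horizontal distance between pack_yellow_foot and window below 0.004 m), for 0.1 s.
At the end, for the whole second after the job is handed in: Yellow pack gripped (over 1.5 N), at rest, within 0.06 rad of upright, 0.12 rad of square; shoulder within 3 mm of the window centre in height and sideways; contact block pressed over 6 mm; shutter open over 50 mm; other packs upright within 0.2 rad, moved under 15 mm (z of pack_yellow_shoulder in the frame of window below 0.003 m and horizontal distance between pack_yellow_shoulder and window below 0.003 m and angle between pack_yellow's own z axis and vertical below 0.06 rad and angle between the x axis of pack_yellow and the x axis of tester, either way round below 0.12 rad and value of joint contact above 0.006 m and value of joint shutter above 0.05 m and contact force between the fingers and pack_yellow above 1.5 N and linear speed of pack_yellow below 0.01 m/s and angle between each of pack_blue, pack_green's own z axis and vertical below 0.2 rad and distance of each of pack_blue, pack_green from where it was at the start of the episode below 0.015 m); the arm keeps its last pose, push and grip.
It fails at once if the yellow pack is forced against the tester with more than 50 N (contact force between pack_yellow and tester above 50 N).
It fails at once if the blue or green pack is lifted or knocked (distance of any of pack_blue, pack_green from where it was at the start of the episode above 0.025 m).
It also fails if it takes over 51 s, if anything falls off the work surface, if the arm or the gripper's body presses on something with over 40 N, if the wrist force passes 120 N, or if a joint passes its speed limit or range.

## Working session

There is one attempt and no reset: what is moved stays moved. The work goes in short steps, Python scripts to look and compute and a tool call to move; the robot and the scene stay as the last step left them, time stands still between calls to the robot, and variables do not carry over. Pictures are saved under pics/ and viewed, at most 10 in all, crops included, and the job is handed in when it is done.

Besides the shell and the picture viewer there is one more tool, called after "Call:" by a JSON object that holds its "op" and its "data". apply_moves: Moves the arm, as the interface text tells. Its arguments: {"type":"object","properties":{"plan":{"type":"array"},"force":{"type":"number"}},"required":["plan"]}

```bash
mkdir -p pics; ls; python3 - <<'E'
from station import *
import cv2,numpy as np
np.set_printoptions(precision=4,suppress=True)
print(sense())
for n in ("scene","top"):
    im=snapshot(n); cv2.imwrite(f"pics/{n}0.png",im[:,:,::-1])
    c=calibration(n); print(n,c["camera_matrix"],c["R"],c["t"])
print(calibration("wrist"))
E
```

```text
pics
{'t': 0.0, 'q': array([-1.4705,  0.5285,  1.4339, -0.    ,  1.1814, -0.1785]), 'qd': array([-0.0014,  0.0001, -0.0002,  0.0013,  0.0025,  0.0011]), 'tau': array([ -0.0001, -44.2349, -17.8028,  -0.0002,   0.0084,   0.    ]), 'tcp_pos': array([ 0.172 , -0.6001,  0.2303]), 'tool_rot': array([ 0.9903,  0.139 ,  0.    , -0.0011]), 'force': array([0.6381, 0.8366, 0.0083]), 'ft_torque': array([-0.0042, -0.0118, -0.0059]), 'gripper_force': 0.0, 'finger_gap': 1.0001411613464877}
scene [[461.5614   0.     323.8249]
 [  0.     461.5614 241.9888]
 [  0.       0.       1.    ]] [[-0.6088  0.7933 -0.0006]
 [ 0.5989  0.4591 -0.6562]
 [-0.5203 -0.3998 -0.7546]] [ 0.2813 -0.2413  1.1794]
top [[600.328    0.     318.3252]
 [  0.     600.328  226.2293]
 [  0.       0.       1.    ]] [[-0.0134 -0.9998  0.017 ]
 [-0.9969  0.0121 -0.0782]
 [ 0.0779 -0.018  -0.9968]] [0.0075 0.5191 1.0282]
{'camera_matrix': array([[343.1295,   0.    , 320.1441],
       [  0.    , 343.1295, 240.0664],
       [  0.    ,   0.    ,   1.    ]]), 'mount': array([[ 0.0003, -0.9504, -0.311 ,  0.0797],
       [ 1.    ,  0.0002,  0.0003,  0.0009],
       [-0.0002, -0.311 ,  0.9504, -0.1422],
       [ 0.    ,  0.    ,  0.    ,  1.    ]])}
```

View pics/top0.png

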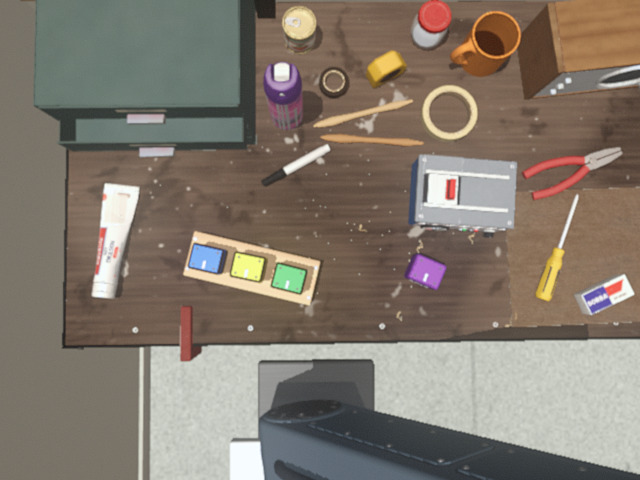

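View pics/scene0.png

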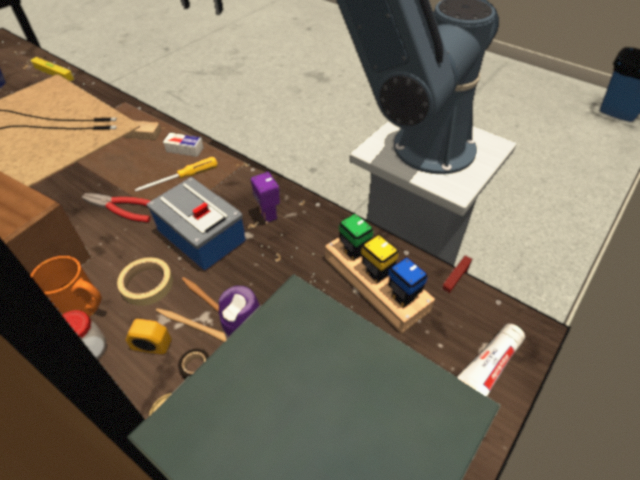

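The top view shows the stand with blue (207,259), yellow (248,266) and green (290,278) packs. The tester is at (465,192) and its red tab at (451,188). Look-alikes for the yellow pack are the purple pack (426,271), the tape measure (386,68) and the yellow screwdriver handle (547,275). I choose the yellow-capped pack in the stand's middle pocket.

```bash
cat > h.py <<'E'
from station import *
import cv2,numpy as np
from scipy.spatial.transform import Rotation as Ro
np.set_printoptions(precision=4,suppress=True)
def cam(name,s=None):
    c=calibration(name);K=c["camera_matrix"]
    if name!="wrist": return K,np.array(c["R"]),np.array(c["t"])
    T=np.eye(4);T[:3,:3]=Ro.from_quat(s["tool_rot"]).as_matrix();T[:3,3]=s["tcp_pos"]
    W=np.linalg.inv(T@c["mount"]);return K,W[:3,:3],W[:3,3]
def ray(px,z,C):
    K,R,t=C;px=np.atleast_2d(px).astype(float)
    d=np.c_[px,np.ones(len(px))]@np.linalg.inv(K).T@R;o=-R.T@t
    return o+d*((z-o[2])/d[:,2])[:,None]
def proj(X,C):
    K,R,t=C;p=(np.atleast_2d(X)@R.T+t)@K.T;return p[:,:2]/p[:,2:]
def blobs(im,lo,hi,z,C,amin=60,box=None):
    m=cv2.inRange(cv2.cvtColor(im,cv2.COLOR_RGB2HSV),np.array(lo),np.array(hi))
    if box: k=np.zeros_like(m);x0,y0,x1,y1=box;k[y0:y1,x0:x1]=255;m&=k
    out=[]
    for c in cv2.findContours(m,cv2.RETR_EXTERNAL,cv2.CHAIN_APPROX_NONE)[0]:
        if cv2.contourArea(c)<amin: continue
        P=ray(c[:,0],z,C)[:,:2]
        r=cv2.minAreaRect((cv2.convexHull((P*1000).astype(np.float32))))
        cc=c[:,0].mean(0);out.append((cc,np.array(r[0])/1000,r[1],r[2]))
        print(cc,"ctr",np.array(r[0])/1000,"size",np.array(r[1]),"ang",r[2])
    return out
E
python3 - <<'E'
from h import *
im=snapshot("top");C=cam("top")
for n,lo,hi in (("y",(22,150,130),(35,255,255)),("g",(45,120,80),(80,255,255)),("b",(100,140,80),(120,255,255))):
    print(n);blobs(im,lo,hi,.110,C,box=(180,230,325,305))
print("purple");blobs(im,(130,100,60),(155,255,255),.10,C,box=(400,240,460,300))
print("tab");blobs(im,(0,150,120),(8,255,255),.108,C,20,box=(430,165,480,215))
print("tester top");blobs(im,(90,0,90),(130,60,255),.085,C,800,box=(400,140,525,240))
print("stand");blobs(im,(8,40,130),(20,160,255),.04,C,300,box=(175,225,330,310))
cv2.imwrite("pics/crop1.png",np.hstack([cv2.resize(im[140:300,400:530],None,fx=3,fy=3),cv2.resize(im[220:310,175:330][:, :],None,fx=2.6,fy=480/90)])[:,:,::-1])
E
```

```text
y
g
b
purple
[425.3491 271.1226] ctr [ 0.439  -0.1689] size [57.6402 43.4535] ang 66.05304718017578
tab
[451.75 188.5 ] ctr [ 0.5708 -0.2136] size [ 7.1051 28.1592] ang 84.45538330078125
tester top
[463.3077 192.6627] ctr [ 0.5666 -0.2385] size [170.1684 116.6441] ang 84.97906494140625
stand
[256.7234 270.3697] ctr [0.4477 0.1094] size [238.5028  89.0852] ang 73.9159927368164
```

View pics/crop1.png

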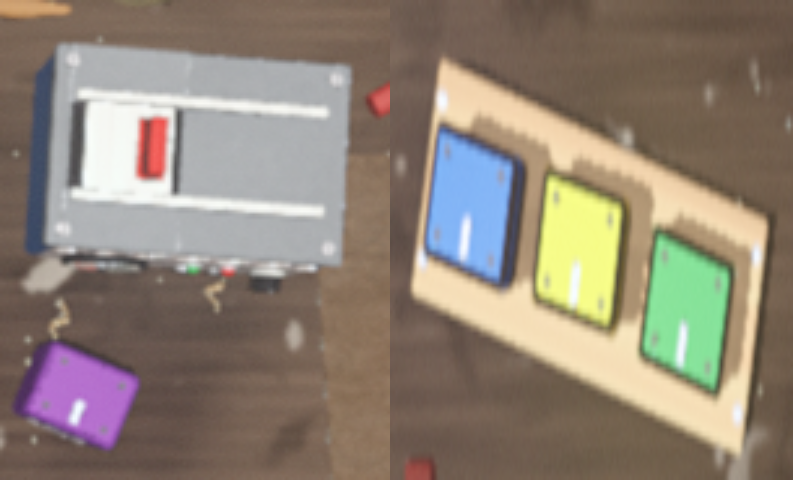

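Call:
{"op": "apply_moves", "data": {"plan": [[0,0,0,0,0,-0.172,-1],[0,0,0,0,0,-0.172,-1],[0,0,0,0,0,-0.172,-1],[0,0,0,0,0,-0.172,-1],[0,0,0,0,0,-0.172,-1],[0,0,0,0,0,-0.172,-1],[0,0,0,0,0,-0.172,-1]]}}

```text
t: 1.02
tcp_pos: [0.172, -0.6005, 0.2309]
tool_rot: [0.736, 0.677, 0.0, -0.0]
force: [-0.7, 0.2, -0.5]
finger_gap: 0.999
gripper_force: 0.0
```

```bash
cat >> h.py <<'E'
def goto(p,yaw,s=None):
    "print shift in tool axes and turn needed for TCP at p, tool x at yaw+90 deg (deg in)"
    s=s or sense();R=Ro.from_quat(s["tool_rot"]).as_matrix()
    th=np.degrees(np.arctan2(R[1,0],R[0,0]));dz=-np.radians((yaw+90)-th)
    print("t",s["t"],"tcp",s["tcp_pos"],"yaw",th-90,"tilt",R[:2,2],"F",s["force"],"gap",s["finger_gap"])
    print("  d(tool now)",R.T@(np.array(p)-s["tcp_pos"]),"wz",dz,"d(tool after turn)",(R@Ro.from_rotvec([0,0,dz]).as_matrix()).T@(np.array(p)-s["tcp_pos"]))
E
python3 - <<'E'
from h import *
im=snapshot("top");C=cam("top")
h=cv2.cvtColor(im,cv2.COLOR_RGB2HSV);print(h[266,240],h[278,285],h[259,200],h[189,440],h[205,480])
print("y");blobs(im,(24,90,130),(35,255,255),.110,C,box=(180,230,325,305))
print("g");blobs(im,(50,90,80),(80,255,255),.110,C,box=(180,230,325,305))
print("b");blobs(im,(100,90,80),(125,255,255),.110,C,box=(180,230,325,305))
print("white rails");blobs(im,(0,0,200),(180,40,255),.09,C,30,box=(415,160,515,225))
goto([.572,-.20,.20],-5)
E
```

```text
[ 32 116 252] [ 66 102 227] [107 120 246] [ 60   5 250] [ 98   6 180]
y
[246.9583 267.4417] ctr [0.4492 0.1163] size [47.8348 38.0834] ang 77.95271301269531
g
[288.3451 278.469 ] ctr [0.4308 0.0508] size [46.5994 36.9395] ang 74.03075408935547
b
[204.7899 258.9076] ctr [0.4639 0.1826] size [46.5667 37.396 ] ang 76.12895202636719
white rails
[466.3743 190.2515] ctr [ 0.5699 -0.2426] size [137.7317  61.7074] ang 84.98513793945312
t 1.075 tcp [ 0.172  -0.6005  0.2309] yaw -4.517177907152515 tilt [-0.0001  0.0009] F [-0.2337  0.0631 -0.6634] gap 0.9981731128381987
  d(tool now) [0.4308 0.3672 0.0312] wz 0.008426835221558375 d(tool after turn) [0.4338 0.3636 0.0312]
```

Call:
{"op": "apply_moves", "data": {"plan": [[0.043,0.0365,0,0,0,0.008,1],[0.043,0.0365,0,0,0,0,1],[0.043,0.0365,0,0,0,0,1],[0.043,0.0365,0,0,0,0,1],[0.043,0.0365,0,0,0,0,1],[0.043,0.0365,0,0,0,0,1],[0.043,0.0365,0,0,0,0,1],[0.043,0.0365,0.01,0,0,0,1]]}}

```text
t: 2.08
tcp_pos: [0.497, -0.2851, 0.2219]
tool_rot: [0.741, 0.671, 0.0, 0.001]
force: [1.2, 0.0, -0.0]
finger_gap: 0.002
gripper_force: 0.0
```

Call:
{"op": "apply_moves", "data": {"plan": [[0.043,0.0365,0.01,0,0,0,1],[0.043,0.0365,0.01,0,0,0,1],[0,0,0,0,0,0,1],[0,0,0,0,0,0,1]]}}

```text
t: 2.58
tcp_pos: [0.5759, -0.2074, 0.201]
tool_rot: [0.74, 0.672, -0.0, -0.0]
force: [-0.2, -0.1, -0.8]
finger_gap: -0.001
gripper_force: 0.0
```

```bash
python3 - <<'E'
from h import *
goto([.572,-.19,.20],-5)
s=sense();im=snapshot("wrist");C=cam("wrist",s);cv2.imwrite("pics/w1.png",im[:,:,::-1])
print("tab");b=blobs(im,(0,150,120),(8,255,255),.108,C,100)
print("white");blobs(im,(0,0,205),(180,30,255),.088,C,300)
print(proj([.5708,-.2136,.108],C))
E
```

```text
t 2.575 tcp [ 0.5759 -0.2074  0.201 ] yaw -5.521816783267042 tilt [-0.0011 -0.    ] F [-0.2215 -0.0981 -0.7603] gap -0.0012678584382131107
  d(tool now) [ 0.0169 -0.0055  0.001 ] wz -0.00910742096017553 d(tool after turn) [ 0.017  -0.0054  0.001 ]
tab
[316.6911 248.9106] ctr [ 0.573  -0.2121] size [16.9942 30.039 ] ang 84.49169158935547
white
[ 39.506  384.0106] ctr [ 0.33   -0.3313] size [267.3876 113.053 ] ang 68.26377868652344
[320.7131 213.7888] ctr [ 0.5743 -0.1946] size [39.5569 61.9033] ang 84.93038940429688
[ 30.9664 211.6055] ctr [ 0.3516 -0.1662] size [79.5211 63.8773] ang 89.76542663574219
[[313.7627 251.3371]]
```

View pics/w1.png

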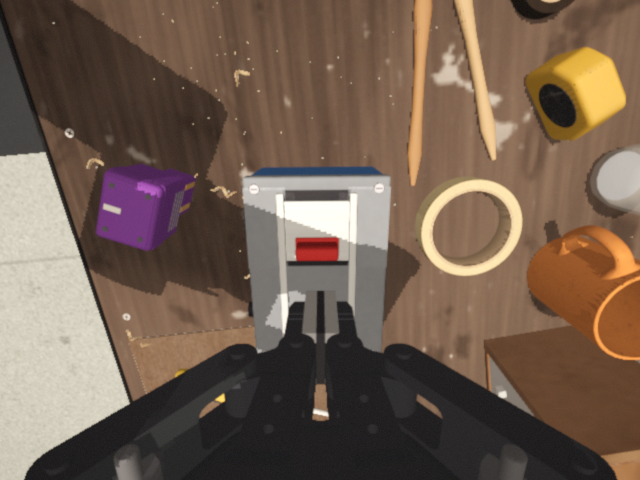

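The wrist view shows the closed shutter (318,230) with the red tab's centre at (317,249), between the two rails. The purple decoy is off to the left at (140,205). I'll go down behind the tab with the fingers shut and push it toward -y.

Call:
{"op": "apply_moves", "data": {"plan": [[0.01,-0.003,0.04,0,0,-0.009,1],[0.0095,-0.002,0.04,0,0,0,1],[0,0,0.027,0,0,0,1],[0,0,0,0,0,0,1]]}}

```text
t: 3.12
tcp_pos: [0.5708, -0.1883, 0.0927]
tool_rot: [0.738, 0.675, -0.001, -0.002]
force: [-0.3, 0.3, 0.5]
finger_gap: -0.002
gripper_force: 0.0
```

Call:
{"op": "apply_moves", "data": {"plan": [[-0.008,0,0,0,0,0,1],[-0.008,0,0,0,0,0,1],[-0.008,0,0,0,0,0,1],[-0.008,0,0,0,0,0,1],[-0.008,0,0,0,0,0,1],[-0.008,0,0,0,0,0,1]]}}

```text
t: 3.88
tcp_pos: [0.5689, -0.2359, 0.0944]
tool_rot: [0.737, 0.676, 0.0, 0.0]
force: [0.7, 1.9, 2.2]
finger_gap: -0.002
gripper_force: 0.9
```

Call:
{"op": "apply_moves", "data": {"plan": [[-0.005,0,0,0,0,0,1],[-0.005,0,0,0,0,0,1],[-0.004,0,0,0,0,0,1],[0,0,0,0,0,0,1]]}}

```text
t: 4.38
tcp_pos: [0.5675, -0.2499, 0.0941]
tool_rot: [0.737, 0.676, -0.0, 0.0]
force: [1.4, -0.1, 0.1]
finger_gap: -0.001
gripper_force: 0.0
```

Call:
{"op": "apply_moves", "data": {"plan": [[-0.003,0,0,0,0,0,1],[-0.003,0,0,0,0,0,1]]}}

```text
t: 4.62
tcp_pos: [0.5669, -0.2551, 0.0941]
tool_rot: [0.737, 0.676, -0.0, -0.0]
force: [0.8, 2.2, 0.6]
finger_gap: -0.001
gripper_force: 0.8
```

Call:
{"op": "apply_moves", "data": {"plan": [[-0.002,0,0,0,0,0,1]]}}

```text
t: 4.75
tcp_pos: [0.5667, -0.2572, 0.0941]
tool_rot: [0.737, 0.676, -0.0, -0.0]
force: [-0.3, 0.8, 0.8]
finger_gap: 0.0
gripper_force: 0.8
```

Call:
{"op": "apply_moves", "data": {"plan": [[-0.002,0,0,0,0,0,1]]}}

```text
t: 4.88
tcp_pos: [0.5666, -0.2582, 0.0941]
tool_rot: [0.737, 0.675, 0.001, -0.001]
force: [1.8, 7.5, 1.2]
finger_gap: -0.003
gripper_force: 3.6
```

```bash
python3 - <<'E'
from h import *
s=sense();print(s["tcp_pos"],s["force"])
im=snapshot("wrist");C=cam("wrist",s);cv2.imwrite("pics/w2.png",im[:,:,::-1])
T=snapshot("top");CT=cam("top")
blobs(T,(0,150,120),(8,255,255),.108,CT,5,box=(430,165,515,215))
E
```

```text
[ 0.5666 -0.2582  0.0941] [1.8013 7.4873 1.1568]
```

View pics/w2.png

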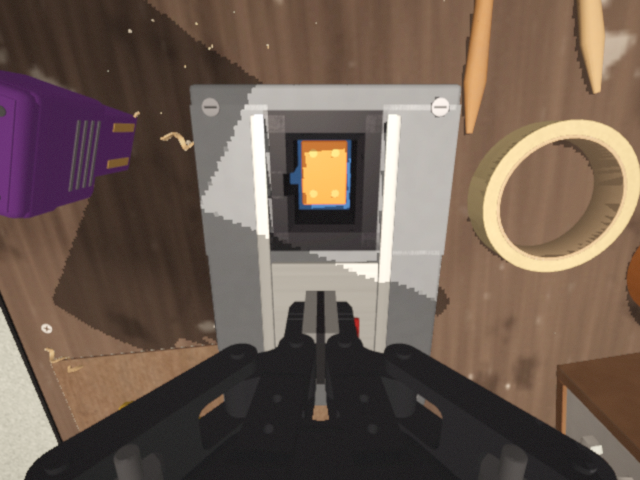

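Call:
{"op": "apply_moves", "data": {"plan": [[0.008,0,0,0,0,0,1],[0.0,0,-0.04,0,0,0,0],[0.02,0,-0.04,0,0,0,-1],[0.02,0,-0.02,0,0,0,-1],[0,0,0,0,0,0,-1],[0,0,0,0,0,0,-1]]}}

```text
t: 5.72
tcp_pos: [0.5702, -0.2112, 0.193]
tool_rot: [0.737, 0.676, -0.001, -0.001]
force: [-0.0, -0.3, 0.5]
finger_gap: 0.996
gripper_force: 0.0
```

```bash
python3 - <<'E'
from h import *
goto([.571,-.198,.2],-5)
s=sense();im=snapshot("wrist");C=cam("wrist",s);cv2.imwrite("pics/w3raw.png",im[:,:,::-1])
p=proj([.571,-.198,.085],C)[0];print(p)
x,y=p.astype(int);x0,y0=x-90,y-80;print(x0,y0)
cr=im[y0:y0+150,x0:x0+180];cr=np.clip(255*(cr/255.)**.5,0,255).astype(np.uint8)
cv2.imwrite("pics/w3.png",cv2.resize(cr,None,fx=4,fy=4,interpolation=cv2.INTER_NEAREST)[:,:,::-1])
T=snapshot("top");cv2.imwrite("pics/top3.png",T[:,:,::-1])
E
```

```text
t 5.725 tcp [ 0.5702 -0.2112  0.193 ] yaw -4.946199594495624 tilt [-0.002   0.0005] F [-0.0169 -0.2884  0.511 ] gap 0.9963094626477036
  d(tool now) [ 0.0132 -0.0004 -0.007 ] wz 0.0009389942149594366 d(tool after turn) [ 0.0132 -0.0004 -0.007 ]
[319.5466 219.6353]
229 139
```

View pics/w3.png

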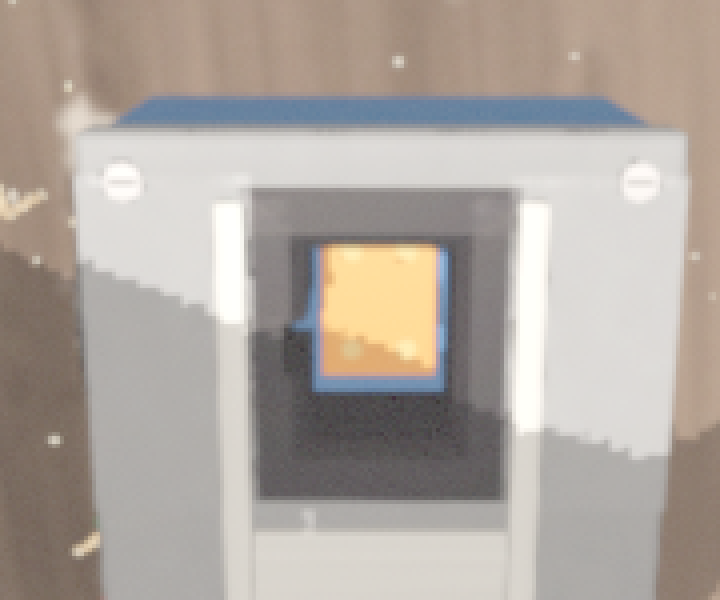

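```bash
python3 - <<'E'
from h import *
s=sense();C=cam("wrist",s)
y=np.radians(-5.0);ex=np.array([np.cos(y),np.sin(y)]);ey=np.array([-np.sin(y),np.cos(y)])
W=np.array([.571,-.198])
for n,pts in {"case +y corners":[(76,131),(688,131)],"rail outer L/R top":[(213,202),(549,202)],"rail inner":[(244,202),(519,202)],"frame top":[(245,188),(518,188)],"frame bottom":[(257,500),(508,500)],
 "bevel top":[(290,236),(471,236)],"bevel bottom":[(296,459),(468,459)]}.items():
    P=ray(np.array(pts)/4+[228.6,138.6],{"r":.091}.get(n[0],.085),C)[:,:2]-W
    print(n,"tester x,y rel guess mm",np.c_[P@ex,P@ey].round(4)*1e3)
E
```

```text
case +y corners tester x,y rel guess mm [[-51.9  35.6]
 [ 58.1  35.6]]
rail outer L/R top tester x,y rel guess mm [[-27.   23.8]
 [ 32.8  23.8]]
rail inner tester x,y rel guess mm [[-21.5  23.8]
 [ 27.5  23.8]]
frame top tester x,y rel guess mm [[-21.8  25.4]
 [ 27.9  25.4]]
frame bottom tester x,y rel guess mm [[-21.1 -35.8]
 [ 28.  -35.7]]
bevel top tester x,y rel guess mm [[-13.8  16.5]
 [ 19.5  16.5]]
bevel bottom tester x,y rel guess mm [[-13.3 -27.2]
 [ 20.  -27.2]]
```

Call:
{"op": "apply_moves", "data": {"plan": [[0,0,-0.025,0,0,0.158,-1],[0.0467,-0.033,0,0,0,0,-1],[0.0467,-0.033,0,0,0,0,-1],[0.0467,-0.033,0,0,0,0,-1],[0.0467,-0.033,0,0,0,0,-1],[0.0467,-0.033,0,0,0,0,-1],[0.0467,-0.033,0,0,0,0,-1],[0,0,0,0,0,0,-1]]}}

```text
t: 6.82
tcp_pos: [0.444, 0.1109, 0.2182]
tool_rot: [0.787, 0.617, -0.002, -0.001]
force: [0.0, -0.1, -0.3]
finger_gap: 0.998
gripper_force: 0.0
```

Call:
{"op": "apply_moves", "data": {"plan": [[0,0,0,0,0,0,-1]]}}

```text
t: 6.95
tcp_pos: [0.4472, 0.1079, 0.2188]
tool_rot: [0.788, 0.616, -0.0, 0.0]
force: [0.4, 0.4, -0.4]
finger_gap: 1.0
gripper_force: 0.0
```

```bash
python3 - <<'E'
from h import *
s=sense();im=snapshot("wrist");C=cam("wrist",s);cv2.imwrite("pics/w4.png",im[:,:,::-1])
print(s["t"],s["tcp_pos"],s["tool_rot"])
print("y");b=blobs(im,(24,90,150),(35,255,255),.110,C,300,)
print("g");blobs(im,(50,90,120),(80,255,255),.110,C,300)
print("b");blobs(im,(100,90,120),(125,255,255),.110,C,300)
h=cv2.cvtColor(im,cv2.COLOR_RGB2HSV)
print(proj([.4475,.1165,.11],C)); p=proj([.4475,.1165,.11],C)[0].astype(int);print(h[p[1]+10,p[0]])
E
```

```text
6.95 [0.4472 0.1079 0.2188] [ 0.7881  0.6156 -0.0004  0.0001]
y
[319.9286 223.852 ] ctr [0.4499 0.115 ] size [45.8682 35.1917] ang 77.24508666992188
g
[316.5    305.9951] ctr [0.4311 0.0492] size [44.9247 34.3926] ang 74.79434204101562
b
[318.0342 131.7094] ctr [0.4644 0.1814] size [45.2812 35.8647] ang 75.99639129638672
[[317.2616 225.5215]]
[ 29 142 255]
```

View pics/w4.png

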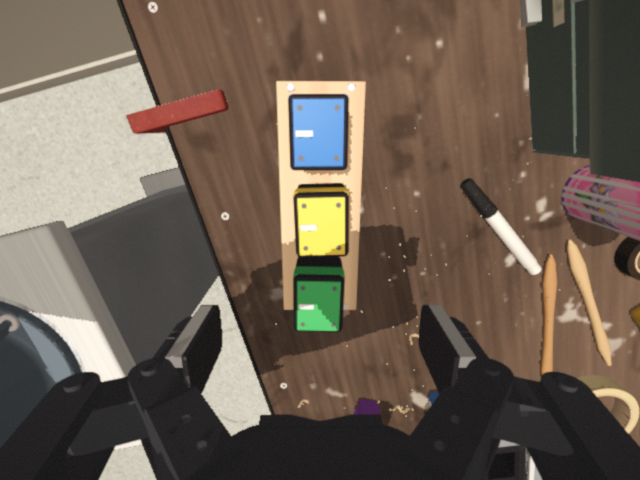

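The wrist view has yellow at (320,224) between blue (318,132) and green (317,306), with its white mark on the -x side. Its centre agrees with the top camera to 1.5 mm.

Call:
{"op": "apply_moves", "data": {"plan": [[0.008,0.001,0.04,0,0,-0.017,-1],[0,0,0.05,0,0,0,-1],[0,0,0.04,0,0,0,-1],[0,0,0.021,0,0,0,-1],[0,0,0,0,0,0,-1],[0,0,0,0,0,0,-1]]}}

```text
t: 7.75
tcp_pos: [0.4508, 0.115, 0.0687]
tool_rot: [0.783, 0.621, 0.0, 0.0]
force: [-0.3, 0.0, 0.4]
finger_gap: 1.002
gripper_force: 0.0
```

Call:
{"op": "apply_moves", "data": {"plan": [[0,0,0,0,0,0,0.4],[0,0,0,0,0,0,1],[0,0,0,0,0,0,1],[0,0,0,0,0,0,1],[0,0,0,0,0,0,1]], "force": 40}}

```text
t: 8.38
tcp_pos: [0.4501, 0.116, 0.0691]
tool_rot: [0.783, 0.622, 0.001, 0.0]
force: [-0.6, -0.4, 6.3]
finger_gap: 0.488
gripper_force: 40.9
```

Call:
{"op": "apply_moves", "data": {"plan": [[0,0,-0.02,0,0,0,1],[0,0,-0.04,0,0,0,1],[0,0,-0.05,0,0,0,1],[0,0,-0.02,0,0,0,1],[0,0,0,0,0,0,1],[0,0,0,0,0,0,1]]}}

```text
t: 9.12
tcp_pos: [0.4487, 0.1159, 0.1974]
tool_rot: [0.783, 0.622, -0.001, -0.001]
force: [-0.4, -0.5, -1.4]
finger_gap: 0.487
gripper_force: 41.3
```

```bash
python3 - <<'E'
from h import *
goto([.5736,-.2035,.22],-5)
s=sense();im=snapshot("wrist");C=cam("wrist",s);cv2.imwrite("pics/w5.png",im[:,:,::-1])
zt=s["tcp_pos"][2]-.069+.110
print("y");blobs(im,(22,90,120),(35,255,255),zt,C,300)
T=snapshot("top");CT=cam("top");cv2.imwrite("pics/top5.png",T[:,:,::-1])
print("g");blobs(T,(50,90,80),(80,255,255),.110,CT,box=(180,230,325,305))
print("b");blobs(T,(100,90,80),(125,255,255),.110,CT,box=(180,230,325,305))
E
```

```text
t 9.125 tcp [0.4487 0.1159 0.1974] yaw -13.054474767006596 tilt [-0.0022 -0.    ] F [-0.3524 -0.455  -1.3725] gap 0.48732412396284724
  d(tool now) [-0.2829  0.1938 -0.0229] wz -0.14057710420306824 d(tool after turn) [-0.3073  0.1522 -0.0229]
y
[320.306  359.7313] ctr [0.4488 0.1153] size [45.0697 35.0337] ang 77.25871276855469
[321.3952 283.4983] ctr [0.4556 0.1453] size [ 9.5853 39.1263] ang 77.53487396240234
g
[288.4068 278.7712] ctr [0.4304 0.0507] size [47.3211 37.8144] ang 75.47533416748047
b
```

View pics/w5.png

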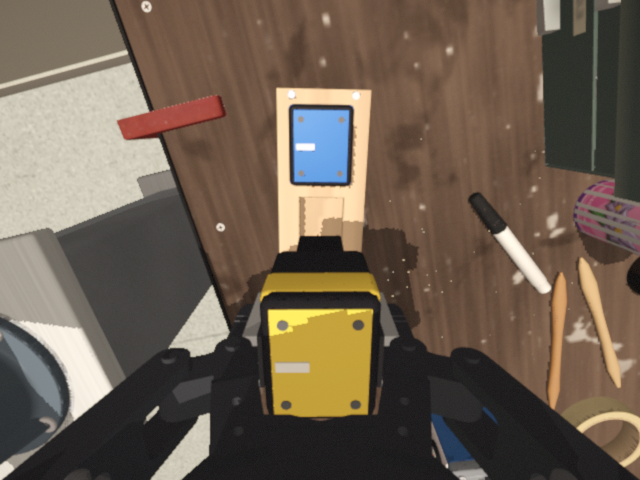

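The yellow pack is held square in the gripper: cap at (320,360), mark to -x, about 0.7 mm off the tool axis. Next I carry it to above the window.

Call:
{"op": "apply_moves", "data": {"plan": [[0,0,-0.005,0,0,-0.14,1],[-0.0438,0.0217,0,0,0,0,1],[-0.0438,0.0217,0,0,0,0,1],[-0.0438,0.0217,0,0,0,0,1],[-0.0438,0.0217,0,0,0,0,1],[-0.0438,0.0217,0,0,0,0,1],[-0.0438,0.0217,0,0,0,0,1],[-0.0438,0.0217,0,0,0,0,1]]}}

```text
t: 10.22
tcp_pos: [0.5738, -0.2041, 0.2013]
tool_rot: [0.738, 0.675, -0.0, -0.002]
force: [0.5, 0.3, -2.5]
finger_gap: 0.486
gripper_force: 41.2
```

Call:
{"op": "apply_moves", "data": {"plan": [[0,0,0,0,0,0,1],[0,0,0,0,0,0,1],[0,0,0,0,0,0,1]]}}

```text
t: 10.6
tcp_pos: [0.5732, -0.2014, 0.2025]
tool_rot: [0.737, 0.676, -0.0, -0.001]
force: [-0.2, 0.5, -1.7]
finger_gap: 0.485
gripper_force: 41.3
```

```bash
python3 - <<'E'
from h import *
goto([.5737,-.2027,.166],-5)
s=sense();im=snapshot("wrist");C=cam("wrist",s)
print("y");blobs(im,(22,90,120),(35,255,255),s["tcp_pos"][2]+.041,C,300)
T=snapshot("top");CT=cam("top")
print("b");blobs(T,(100,90,80),(125,255,255),.110,CT,box=(180,230,325,305))
print("g");blobs(T,(50,90,80),(80,255,255),.110,CT,box=(180,230,325,305))
E
```

```text
t 10.6 tcp [ 0.5732 -0.2014  0.2025] yaw -4.97915692672882 tilt [-0.0022  0.0015] F [-0.1506  0.5478 -1.658 ] gap 0.4847252139160708
  d(tool now) [-0.0013  0.0007  0.0364] wz 0.00036378025481652293 d(tool after turn) [-0.0013  0.0007  0.0364]
y
[320.607 360.097] ctr [ 0.5734 -0.2019] size [45.234  34.9071] ang 85.29138946533203
[317.5559 283.6678] ctr [ 0.576  -0.1712] size [ 9.6369 38.8211] ang 85.07203674316406
b
[204.8547 258.735 ] ctr [0.4639 0.1826] size [46.5667 37.396 ] ang 76.12895202636719
g
[288.3423 278.5135] ctr [0.4305 0.0509] size [46.1367 36.3463] ang 75.23690795898438
```

Call:
{"op": "apply_moves", "data": {"plan": [[-0.001,0.0005,0.02,0,0,0,1],[0,0,0.02,0,0,0,1],[0,0,0.01,0,0,0,1],[0,0,0,0,0,0,1]]}}

```text
t: 11.2
tcp_pos: [0.5741, -0.2033, 0.1528]
tool_rot: [0.737, 0.676, -0.0, -0.001]
force: [-0.1, 0.1, -0.5]
finger_gap: 0.489
gripper_force: 41.3
```

Call:
{"op": "apply_moves", "data": {"plan": [[0,0,0.004,0,0,0,1],[0,0,0.003,0,0,0,1]]}}

```text
t: 11.45
tcp_pos: [0.5749, -0.2041, 0.1468]
tool_rot: [0.737, 0.675, 0.0, 0.001]
force: [0.6, 0.3, -1.7]
finger_gap: 0.48
gripper_force: 41.3
```

Call:
{"op": "apply_moves", "data": {"plan": [[0,0,0.003,0,0,0,1],[0,0,0,0,0,0,1]]}}

```text
t: 11.7
tcp_pos: [0.5744, -0.2039, 0.1432]
tool_rot: [0.738, 0.675, -0.0, -0.0]
force: [0.7, -0.1, -1.7]
finger_gap: 0.489
gripper_force: 41.3
```

Call:
{"op": "apply_moves", "data": {"plan": [[0,0,0.003,0,0,0,1],[0,0,0,0,0,0,1]]}}

```text
t: 11.95
tcp_pos: [0.5748, -0.2039, 0.1404]
tool_rot: [0.738, 0.675, 0.0, 0.0]
force: [0.7, 1.1, -0.9]
finger_gap: 0.489
gripper_force: 41.5
```

Call:
{"op": "apply_moves", "data": {"plan": [[0,0,0.003,0,0,0,1],[0,0,0,0,0,0,1]]}}

```text
t: 12.2
tcp_pos: [0.5745, -0.2035, 0.1376]
tool_rot: [0.738, 0.675, 0.0, -0.0]
force: [0.5, 0.7, -1.7]
finger_gap: 0.489
gripper_force: 41.7
```

Call:
{"op": "apply_moves", "data": {"plan": [[0,0,0.003,0,0,0,1],[0,0,0,0,0,0,1]]}}

```text
t: 12.45
tcp_pos: [0.5742, -0.2036, 0.1335]
tool_rot: [0.738, 0.675, -0.0, -0.001]
force: [0.2, 1.0, -2.5]
finger_gap: 0.485
gripper_force: 41.6
```

Call:
{"op": "apply_moves", "data": {"plan": [[0,0,0.004,0,0,0,1],[0,0,0.004,0,0,0,1],[0,0,0,0,0,0,1]]}}

```text
t: 12.82
tcp_pos: [0.5742, -0.2036, 0.1256]
tool_rot: [0.738, 0.675, -0.0, -0.001]
force: [0.7, 2.4, -3.4]
finger_gap: 0.483
gripper_force: 41.6
```

Call:
{"op": "apply_moves", "data": {"plan": [[0,0,0.004,0,0,0,1],[0,0,0.004,0,0,0,1],[0,0,0,0,0,0,1]]}}

```text
t: 13.2
tcp_pos: [0.5744, -0.2036, 0.1177]
tool_rot: [0.738, 0.675, 0.0, -0.0]
force: [1.5, 3.4, -2.5]
finger_gap: 0.486
gripper_force: 41.6
```

Call:
{"op": "apply_moves", "data": {"plan": [[0,0,0.004,0,0,0,1],[0,0,0.004,0,0,0,1],[0,0,0,0,0,0,1]]}}

```text
t: 13.58
tcp_pos: [0.5744, -0.2036, 0.1098]
tool_rot: [0.738, 0.675, 0.0, -0.0]
force: [1.7, 3.9, -2.7]
finger_gap: 0.487
gripper_force: 41.7
```

Call:
{"op": "apply_moves", "data": {"plan": [[0.0005,0.0002,0.003,0,0,0,1],[0,0,0.003,0,0,0,1],[0,0,0,0,0,0,1]]}}

```text
t: 13.95
tcp_pos: [0.5745, -0.2035, 0.1044]
tool_rot: [0.738, 0.675, -0.0, -0.0]
force: [-1.2, 4.6, 2.6]
finger_gap: 0.489
gripper_force: 42.3
```

Call:
{"op": "apply_moves", "data": {"plan": [[0,0,0.002,0,0,0,1],[0,0,0.002,0,0,0,1],[0,0,0,0,0,0,1]]}}

```text
t: 14.32
tcp_pos: [0.5745, -0.2035, 0.101]
tool_rot: [0.737, 0.675, -0.0, -0.0]
force: [-2.3, 4.6, 6.0]
finger_gap: 0.486
gripper_force: 42.8
```

```bash
python3 - <<'E'
from h import *
s=sense();print(s["tcp_pos"],s["force"])
im=snapshot("wrist");C=cam("wrist",s)
blobs(im,(22,90,120),(35,255,255),s["tcp_pos"][2]+.041,C,300)
E
```

```text
[ 0.5745 -0.2035  0.101 ] [-2.3167  4.5649  5.9812]
[176.64 466.96] ctr [ 0.5138 -0.2474] size [ 7.9894 13.0228] ang 65.70735931396484
[320.4268 360.2084] ctr [ 0.5746 -0.204 ] size [45.2604 34.92  ] ang 85.27056121826172
[319.5326 283.7899] ctr [ 0.5773 -0.1733] size [ 9.6418 38.8055] ang 84.95474243164062
```

Call:
{"op": "apply_moves", "data": {"plan": [[0.0004,-0.0003,0.0015,0,0,0,1],[0,0,0.001,0,0,0,1],[0,0,0,0,0,0,1]]}}

```text
t: 14.75
tcp_pos: [0.5745, -0.2035, 0.0988]
tool_rot: [0.737, 0.675, -0.0, 0.0]
force: [-1.7, 2.9, 7.3]
finger_gap: 0.483
gripper_force: 42.8
```

Call:
{"op": "apply_moves", "data": {"plan": [[0,0,0.001,0,0,0,1],[0,0,0,0,0,0,1]]}}

```text
t: 15.0
tcp_pos: [0.5745, -0.2035, 0.0979]
tool_rot: [0.737, 0.675, -0.0, 0.0]
force: [-1.9, 4.5, 8.4]
finger_gap: 0.488
gripper_force: 42.8
```

Call:
{"op": "apply_moves", "data": {"plan": [[0,0,0.001,0,0,0,1],[0,0,0,0,0,0,1]]}}

```text
t: 15.25
tcp_pos: [0.5745, -0.2035, 0.0971]
tool_rot: [0.737, 0.675, -0.0, 0.001]
force: [-2.1, 4.3, 8.8]
finger_gap: 0.493
gripper_force: 42.9
```

Call:
{"op": "apply_moves", "data": {"plan": [[0,0,0.001,0,0,0,1],[0,0,0,0,0,0,1]]}}

```text
t: 15.5
tcp_pos: [0.5745, -0.2035, 0.0962]
tool_rot: [0.737, 0.675, -0.0, 0.001]
force: [-3.4, 4.6, 9.3]
finger_gap: 0.489
gripper_force: 43.0
```

Call:
{"op": "apply_moves", "data": {"plan": [[0,0,0.0007,0,0,0,1],[0,0,0,0,0,0,1]]}}

```text
t: 15.75
tcp_pos: [0.5745, -0.2035, 0.0962]
tool_rot: [0.737, 0.675, -0.0, 0.001]
force: [-2.5, 4.5, 12.6]
finger_gap: 0.487
gripper_force: 43.4
```

Call:
{"op": "apply_moves", "data": {"plan": [[0,0,0.0007,0,0,0,1],[0,0,0,0,0,0,1]]}}

```text
t: 16.0
tcp_pos: [0.5745, -0.2035, 0.0962]
tool_rot: [0.737, 0.675, -0.0, 0.001]
force: [-4.8, 6.1, 16.9]
finger_gap: 0.486
gripper_force: 43.8
```

```bash
python3 - <<'E'
from h import *
s=sense();print(s["t"],s["tcp_pos"],s["force"],s["gripper_force"],s["qd"].round(3))
im=snapshot("wrist");C=cam("wrist",s);cv2.imwrite("pics/w6.png",im[:,:,::-1])
blobs(im,(22,90,120),(35,255,255),s["tcp_pos"][2]+.041,C,300)
T=snapshot("top");CT=cam("top")
print("b");blobs(T,(100,90,80),(125,255,255),.110,CT,box=(180,230,325,305))
print("g");blobs(T,(50,90,80),(80,255,255),.110,CT,box=(180,230,325,305))
S=snapshot("scene");cv2.imwrite("pics/s6.png",cv2.resize(S[150:350,120:440],None,fx=2.4,fy=2.4)[:,:,::-1])
E
```

```text
16.0 [ 0.5745 -0.2035  0.0962] [-4.7898  6.1461 16.9028] 43.804224729537964 [ 0.001  0.001  0.    -0.     0.001 -0.001]
[172.0411 471.7945] ctr [ 0.5113 -0.2496] size [ 8.5787 12.3623] ang 63.80088806152344
[320.3259 360.1095] ctr [ 0.5746 -0.204 ] size [45.3937 34.9523] ang 85.25938415527344
[319.1891 283.7782] ctr [ 0.5771 -0.1732] size [ 9.6452 39.1038] ang 84.9384536743164
b
[204.7983 258.916 ] ctr [0.4638 0.1825] size [46.8714 37.6134] ang 76.27538299560547
g
```

View pics/s6.png

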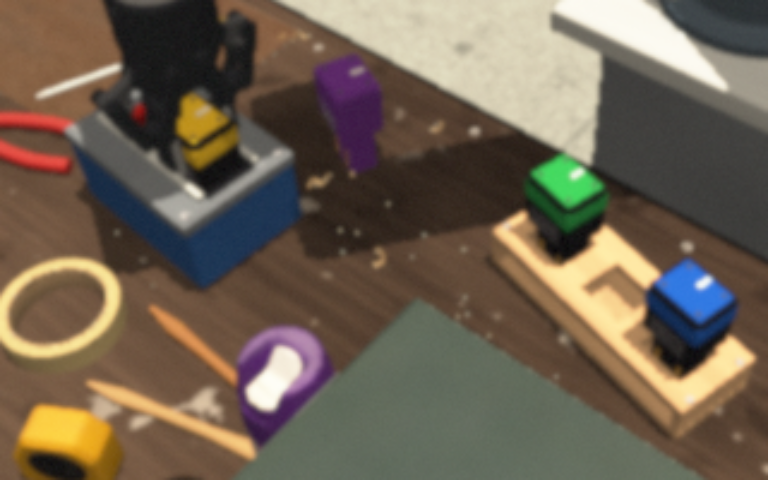

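The scene view shows the yellow pack seated upright in the tester (205,130), with the red tab slid clear (140,112). Green (565,195) and blue (690,300) are still standing in the stand. The pack stopped at the height computed for fully home (TCP z 0.096), and the push rose to 17 N there.

```bash
python3 -c "
from station import *
print(sign_off())"
```

```text
the job is handed in; nothing more can be done
None
```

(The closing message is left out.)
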